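# Take the temperature of the bead bath and hold the thermometer up to be read

## Task

Take the stem thermometer out of the stand and stir the beads right round the bath's well with its stem, until nearly all of them have changed place. Then draw it out of the beads, hold it raised with the tip of its stem a good hand's breadth above the bath, and tip it back until its display faces up, half-way to the ceiling or more, so that it can be read; finish while still holding it like that. Keep all the beads in the bath, leave the other two tools in the stand and disturb nothing else on the bench.

Things in the scene. Friction and masses are not known exactly. Their poses are not given: they have to be found in the camera images.
- thermo_grip (a point): Grip point of the loose stem thermometer, on its centre line, 180 mm above the stem's tip and 30 mm below the handle's top. White slab handle 105 mm long, 30 mm wide (y), 18 mm thick (x), on a straight steel stem 105 mm long, 6 mm in diameter. z runs along the stem from tip to handle; x points out of the face with the dark-framed display; y runs across the handle.
- thermo_tip (a point): The lower end of the thermometer's stem (same axes as thermo_grip).
- thermo_display (a point): Centre of the thermometer's display, on the +x face of its handle, 42 mm above the handle's lower end (same axes).
- thermometer: The whole thermometer (50 to 100 g); origin at the stem's tip, same axes. At the start it stands upright in one of the stand's three holes, its handle's underside on the top shelf (tip 13 mm, handle top 223 mm above the bench), display facing away from the robot to within 35 degrees. It is the tallest tool there. The stem clears the stand once raised 110 mm.
- stand: Grey plastic stand, fixed; origin on the bench under its middle; 200 mm (its x) by 80 mm (its y), 118 mm high. Top shelf (top face at 118 mm) and guide shelf (at 40 mm) each have three 12 mm holes, one above the other, in a row along its x, 60 mm apart.
- rod: Glass stirring rod, 8 mm by 150 mm, loose in another hole of the stand, top 160 mm above the bench; origin at its lower end. Leave it.
- spatula: Thin steel laboratory spatula with a flat end, 155 mm long, loose in another hole of the stand, top 165 mm above the bench; origin at its lower end. Leave it.
- bath: Dry bead bath, fixed: square steel housing 160 by 160 by 90 mm with a round, flat-floored, straight-walled open well (92 mm across, 62 mm deep) in its middle; a grey control panel, 58 mm high, on its +x side reaches 125 mm from its middle. Origin on the bench under the well's centre.
- bath_mouth (a point): Centre of the well's mouth, level with the bath's top, 90 mm above the bench. The beads slip past a stem that circles close to the middle and stay lying along the wall; a stem that circles 28 to 38 mm from the middle, near the floor, drives them round before it.
- bead0_center (a point): Centre of bead 0, one of seven loose round polished (slippery) aluminium beads 22 mm in diameter (15 g) that lie in one layer on the floor of the well (floor 28 mm above the bench); at the start six are in a ring of about 33 mm radius and one in the middle.
- bead1_center (a point): Centre of bead 1, one of seven loose round polished (slippery) aluminium beads 22 mm in diameter (15 g) that lie in one layer on the floor of the well (floor 28 mm above the bench); at the start six are in a ring of about 33 mm radius and one in the middle.
- bead2_center (a point): Centre of bead 2, one of seven loose round polished (slippery) aluminium beads 22 mm in diameter (15 g) that lie in one layer on the floor of the well (floor 28 mm above the bench); at the start six are in a ring of about 33 mm radius and one in the middle.
- bead3_center (a point): Centre of bead 3, one of seven loose round polished (slippery) aluminium beads 22 mm in diameter (15 g) that lie in one layer on the floor of the well (floor 28 mm above the bench); at the start six are in a ring of about 33 mm radius and one in the middle.
- bead4_center (a point): Centre of bead 4, one of seven loose round polished (slippery) aluminium beads 22 mm in diameter (15 g) that lie in one layer on the floor of the well (floor 28 mm above the bench); at the start six are in a ring of about 33 mm radius and one in the middle.
- bead5_center (a point): Centre of bead 5, one of seven loose round polished (slippery) aluminium beads 22 mm in diameter (15 g) that lie in one layer on the floor of the well (floor 28 mm above the bench); at the start six are in a ring of about 33 mm radius and one in the middle.
- bead6_center (a point): Centre of bead 6, one of seven loose round polished (slippery) aluminium beads 22 mm in diameter (15 g) that lie in one layer on the floor of the well (floor 28 mm above the bench); at the start six are in a ring of about 33 mm radius and one in the middle.
- bath_lid: The bath's square steel lid, 140 by 140 mm and 8 mm thick with a black knob to 32 mm, lying on the bench; origin under its middle. Leave it.
- bottle: Clear capped bottle, 64 mm across, 125 mm high; origin under its middle. Leave it.
- beaker: Empty glass beaker, 68 mm across, 85 mm high; origin under its middle. Leave it.
- jar: Amber jar with white lid, 56 mm across, 55 mm high; origin under its middle. Leave it.
There are look-alikes about, which are no part of the job. What is shaped like the bath_lid but red is not meant.

How it is judged:
By the outcome, as a careful person would: the job done as asked, in the order asked, and still so for the second after the job is handed in, while the arm keeps its last pose, push and grip.
It also fails if it takes over 61 s, if anything falls off the work surface, if the arm or the gripper's body presses on something with over 40 N, if the wrist force passes 120 N, or if a joint passes its speed limit or range.

## Robot

A 7-joint arm with a two-finger parallel gripper is mounted at the origin on the work surface. World frame = base frame: x ahead of the robot, y to its left, z up, the work surface at z = 0. Lengths are in m, angles in rad, forces in N, time in s.
With the tool pointing down it reaches from about 0.4 to 0.85 m from the base axis. Payload 4.5 kg.
Tool frame: the origin (TCP) lies on the centre line of the jaws, within the pads' length; the fingertips stand 8 mm ahead of it and the grasp point (between the pads) lies 11 mm behind it; z points along the fingers, x is the direction in which the jaws open and shut, and the axes are right-handed (so a half turn about z gives the same grasp; the last joint's range is limited). The gripper opens to 88 mm and grips with 3 to 60 N. Pads are 18 mm wide; open, the fingers measure 123 mm over their backs; the gripper's body (75 mm by 187 mm) begins 45 mm behind the grasp point.
Start: joints at [1.367, 0.689, -0.195, 1.565, 0.157, 0.902, -0.215], TCP at [0.147, -0.607, 0.247] pointing down, gripper open.
Joint ranges: [-3.01, 3.01], [-0.46, 2.08], [-1.47, 1.51], [0.13, 2.56], [-1, 4.14], [0.04, 2.09], [-2.66, 2.66]. Speed limits (rad/s): [2.57, 2.57, 3.14, 3.14, 3.14, 3.14, 3.14].

## Interface

Orientations are given as a unit quaternion [x, y, z, w].
In Python, from plant import r gives the robot as it stands.
- The arm moves only by the shell command python3 -m pendant 'ROWS' [FORCE]. ROWS is JSON, a list of rows, each a list of 3 entries, a list of its own where there are three numbers: the turn, a rotation vector about the tool's x, y, z in rad, then the shift along the tool's x, y, z in m, then the opening, from 0 (shut) to 1 (fully open). In form: [[[wx, wy, wz], [tx, ty, tz], claw], ...]. A call has 1 to 10 rows; each row is the pose to reach, as a shift and turn from the pose commanded when the call began, along the tool's axes at that moment; what a row does not reach only later rows make up. A row lasts 1/10 s, in which the tool goes at most 50 mm and 8.59 degrees, less where a joint would pass 70% of its speed; a pose out of reach is approached as far as the arm can. A call with a gripper value outside its range is refused whole. The fingers move at their own pace and stop on an object; FORCE is the grip in N (left out, the last holds). Time passes only in rows, so rows that repeat a pose let the fingers close. It gives the time, the measured TCP pose, the force and the opening at its end, in the units of the state.
- r.get_state(): the state, without advancing time (a new reading comes with each control period).
- r.snapshot(name): name is "scene" or "top" or "wrist"; returns a dict with "image" (480x640x3 uint8, red, green, blue), "mtx" (3x3 intrinsics, pixels), "R" (3x3) and "t" (3): a world point X has camera coordinates R X + t; the wrist camera has in their place "T_tool_cam" (4x4, takes a point from camera to tool coordinates, whose origin is the TCP and whose axes are the tool frame's). Camera axes: x right, y down, z forward; pixel columns grow to the right and rows downward; lengths in m; the calibration is good to about 2 mm. A picture is of the moment at which its call begins: read the wrist's pose just before it. There is no depth.
- r.finish_job(): hands the job in, once; it reports no verdict.
The state is a dict: "clock": time; "q": joint angles; "qd": joint speeds; "joint_torque": joint torques, N m; "tool_pos": TCP position; "eef_rot": TCP orientation; "contact_force": force on the tool from outside, world axes, zero at the start; "moment": the same for the moment, N m; "opening": opening from 0.0 (shut) to 1.0 (fully open).
Only numpy, scipy, OpenCV 4.12 (cv2) and the standard library are available. Lean on these libraries where they do the work, as an engineer would, in place of code of your own. Each camera call takes 0.05 s, during which the arm holds its last target. There are 200 camera calls.

## Working session

There is one attempt and no reset: what is moved stays moved. The work goes in short steps, Python scripts to look and compute and a shell command to move; the robot and the scene stay as the last step left them, time stands still between calls to the robot, and variables do not carry over. Pictures are saved under pics/ and viewed, about 8 in all and at most 12, crops included, and the job is handed in when it is done.

```bash
ls; mkdir -p pics
python3 - <<'E'
from plant import r
import cv2,numpy as np,pickle
s=r.get_state();print({k:np.round(v,4).tolist() for k,v in s.items()})
d={}
for n in("scene","top"):
    a=r.snapshot(n);d[n]=a;cv2.imwrite(f"pics/{n}0.png",a["image"][:,:,::-1])
    print(n,a["mtx"].tolist(),np.round(a["R"],4).tolist(),a["t"])
pickle.dump(d,open("cams.pkl","wb"))
E
```

```text
pics
{'clock': 0.0, 'q': [1.3668, 0.69, -0.1945, 1.5663, 0.1573, 0.9025, -0.2151], 'qd': [-0.0016, 0.0, -0.0004, -0.0002, 0.0002, 0.0006, 0.0008], 'joint_torque': [-0.0001, -52.7567, -1.2673, -15.3431, -0.0528, 0.0063, 0.0002], 'tool_pos': [0.147, -0.6068, 0.2459], 'eef_rot': [0.786, -0.6182, -0.0008, -0.0005], 'contact_force': [-0.5296, -0.1538, -0.1315], 'moment': [-0.0295, -0.0237, 0.0107], 'opening': 0.9994}
scene [[569.652675495745, 0.0, 319.57857757401916], [0.0, 569.652675495745, 243.92794443274065], [0.0, 0.0, 1.0]] [[-0.6416, 0.767, 0.0028], [0.4222, 0.3562, -0.8336], [-0.6404, -0.5336, -0.5524]] [ 0.38919478 -0.09598857  1.7436698 ]
top [[531.9875427713363, 0.0, 319.03842113437815], [0.0, 531.9875427713363, 238.1056780837687], [0.0, 0.0, 1.0]] [[-0.0221, -0.9994, 0.0257], [-0.9981, 0.0206, -0.0585], [0.058, -0.027, -0.998]] [-0.03262975  0.57720028  1.27714909]
```

View pics/scene0.png

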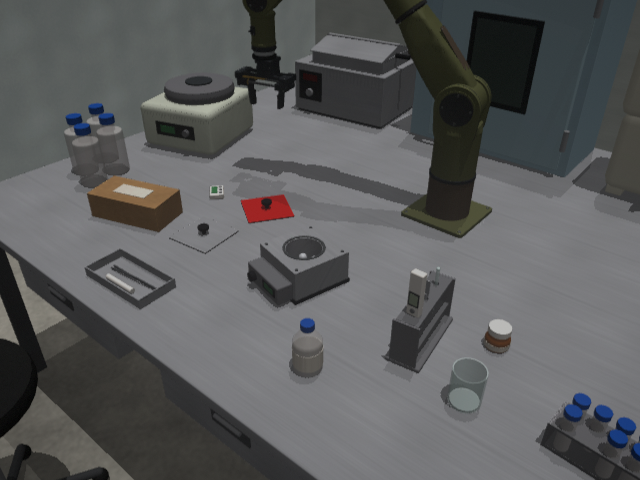

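View pics/top0.png

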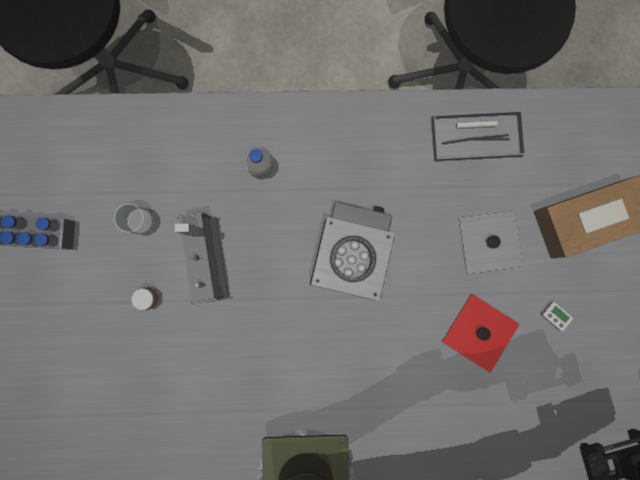

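Scene: the thermometer is the white slab with a display at scene (417,288), top (182,228), in the stand at top (205,255). The bath well is at top (353,259). A white stick in the tray at top (477,125) and a small display box at (558,316) are look-alikes. Neither stands in the stand, so neither is the one meant. I'll confirm in an enlarged crop.

```bash
cat > h.py <<'E'
import numpy as np,pickle,cv2
from scipy.spatial.transform import Rotation as Rn
def onplane(c,uv,z):
    ray=c["R"].T@np.linalg.inv(c["mtx"])@np.array([*uv,1.]);o=-c["R"].T@c["t"]
    return o+ray*(z-o[2])/ray[2]
def proj(c,X):
    p=c["mtx"]@(c["R"]@np.asarray(X)+c["t"]);return p[:2]/p[2]
def tri(c1,u1,c2,u2):
    P=[c["mtx"]@np.c_[c["R"],c["t"]] for c in(c1,c2)]
    X=cv2.triangulatePoints(P[0],P[1],np.float64(u1),np.float64(u2))[:,0];return X[:3]/X[3]
E
python3 - <<'E'
from h import *
d=pickle.load(open("cams.pkl","rb"))
t=d["top"]["image"][195:315,160:240];s=d["scene"]["image"][255:375,380:470];b=d["top"]["image"][195:305,300:405]
f=lambda i,k:cv2.resize(i,None,fx=k,fy=k,interpolation=cv2.INTER_CUBIC)
T=f(t,5);S=f(s,5)
o=np.zeros((600,850,3),np.uint8);o[:,:400]=T;o[:,400:850]=S
cv2.imwrite("pics/c1.png",cv2.resize(o,(800,565))[:,:,::-1])
for n,uv,z in[("well",(353,259),.09),("thermo top",(181,228),.223),("shelf hole mid",(196,257),.157),("bottle",(258,155),.125),("lid",(493,242),.03)]:print(n,onplane(d["top"],uv,z))
E
```

```text
well [ 0.52252248 -0.1198712   0.09      ]
thermo top [0.59080008 0.24103416 0.223     ]
shelf hole mid [0.53297733 0.22464732 0.157     ]
bottle [0.75973915 0.0908426  0.125     ]
lid [ 0.55745675 -0.46697383  0.03      ]
```

View pics/c1.png

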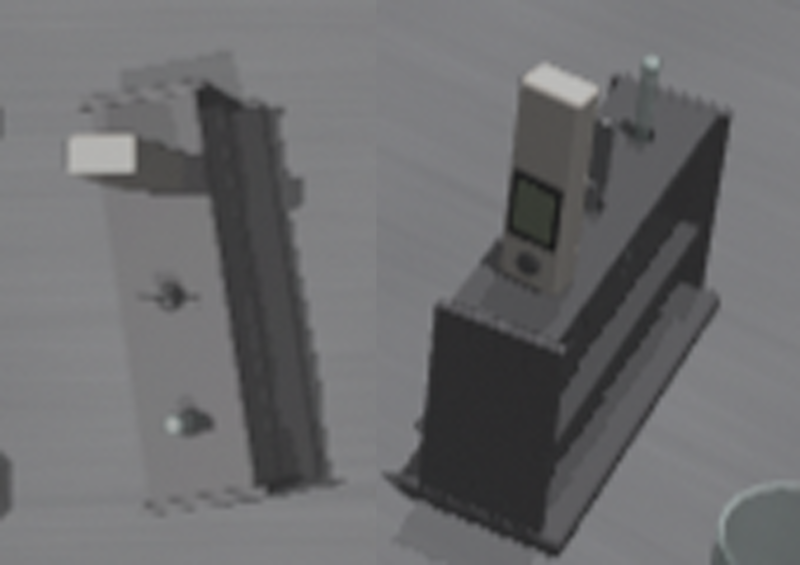

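The crop confirms it. The tallest tool is a white slab with a dark-framed display on the +x side, and its top face is at top (181.8,227.7), scene (419.2,272.6). The spatula and the rod are in the other two holes.

Run:
```python
from h import *
d=pickle.load(open("cams.pkl","rb"));t=d["top"];s=d["scene"]
k=4.706
C=[onplane(t,(160+x/k,195+y/k),.223) for x,y in[(67,136),(136,132),(137,173),(69,175)]]
print(np.round(C,4),np.mean(C,0)); v=(C[0]+C[3]-C[1]-C[2])[:2];print("yaw of width axis from y",np.degrees(np.arctan2(-v[0],v[1])))
print("tri",tri(t,(181.8,227.7),s,(419.2,272.6)))
# stand holes from spatula & rod tops
print(onplane(t,(160+168/k,195+293/k),.14),onplane(t,(160+174/k,195+424/k),.16))
g=cv2.cvtColor(t["image"],cv2.COLOR_RGB2GRAY);c=cv2.resize(g[225:295,318:388],None,fx=8,fy=8,interpolation=cv2.INTER_CUBIC)
H=cv2.HoughCircles(c,cv2.HOUGH_GRADIENT,1,50,param1=80,param2=14,minRadius=30,maxRadius=46)
if H is not None:
    for x,y,rr in H[0]:print(np.round((318+x/8,225+y/8,rr/8),1),np.round(onplane(t,(318+x/8,225+y/8),.042),4))
H=cv2.HoughCircles(c,cv2.HOUGH_GRADIENT,1,200,param1=80,param2=14,minRadius=150,maxRadius=210)
for x,y,rr in H[0][:2]:print("well",rr/8,onplane(t,(318+x/8,225+y/8),.09))
cv2.imwrite("pics/c2.png",np.hstack([c]))
R=Rn.from_quat([0.786,-0.6182,-0.0008,-0.0005]).as_matrix();print(np.round(R,3))
```

```text
[[0.5994 0.2546 0.223 ]
 [0.6006 0.225  0.223 ]
 [0.5828 0.2247 0.223 ]
 [0.5825 0.2539 0.223 ]] [0.59133745 0.23955389 0.223     ]
yaw of width axis from y 1.381636875090914
tri [0.59147339 0.24041359 0.21977408]
[0.53288874 0.22876879 0.14      ] [0.47271711 0.22248253 0.16      ]Traceback (most recent call last):
  File "<stdin>", line 14, in <module>
TypeError: 'NoneType' object is not subscriptable
```

```bash
cat >> h.py <<'E'
def rel(pos,Rt):
    """shift/turn in tool axes from the current pose; Rt = target rotation matrix"""
    from plant import r
    s=r.get_state();R=Rn.from_quat(s["eef_rot"])
    print("clock",s["clock"],"pos",np.round(s["tool_pos"],4),"F",np.round(s["contact_force"],1),"open",round(float(s["opening"]),3),"q",np.round(s["q"],2))
    print("turn",np.round((R.inv()*Rn.from_matrix(Rt)).as_rotvec(),3),"shift",np.round(R.inv().apply(np.asarray(pos)-s["tool_pos"]),4))
def down(a):
    "tool down, tool x at world angle a deg"
    a=np.radians(a);x=np.array([np.cos(a),np.sin(a),0]);z=np.array([0,0,-1.]);return np.c_[x,np.cross(z,x),z]
E
python3 -m pendant '[[[0,0,0.213],[-0.118,-0.392,-0.055],1],[[0,0,0.213],[-0.118,-0.392,-0.055],1],[[0,0,0.213],[-0.118,-0.392,-0.055],1],[[0,0,0.213],[-0.118,-0.392,-0.055],1],[[0,0,0.213],[-0.118,-0.392,-0.055],1],[[0,0,0.213],[-0.118,-0.392,-0.055],1],[[0,0,0.213],[-0.118,-0.392,-0.055],1],[[0,0,0.213],[-0.118,-0.392,-0.055],1],[[0,0,0.213],[-0.118,-0.392,-0.055],1],[[0,0,0.213],[-0.118,-0.392,-0.055],1]]'
python3 -c "
from h import *
rel([.5914,.2397,.295],down(-88.6))"
```

```text
clock: 1.1
tool_pos: [0.503, -0.3977, 0.3014]
eef_rot: [0.718, -0.696, -0.0, -0.001]
contact_force: [-0.5, -1.6, 0.3]
opening: 1.001
clock 1.1 pos [ 0.503  -0.3977  0.3014] F [-0.5 -1.6  0.3] open 1.001 q [ 0.65  0.65 -0.11  1.45  0.07  1.05 -1.01]
turn [-0.001  0.001  0.006] shift [-0.6344 -0.1077  0.0074]
```

```bash
python3 -m pendant '[[[0,0,0],[-0.45,-0.076,0.007],1],[[0,0,0],[-0.45,-0.076,0.007],1],[[0,0,0],[-0.45,-0.076,0.007],1],[[0,0,0],[-0.45,-0.076,0.007],1],[[0,0,0],[-0.45,-0.076,0.007],1],[[0,0,0],[-0.45,-0.076,0.007],1],[[0,0,0],[-0.45,-0.076,0.007],1],[[0,0,0],[-0.45,-0.076,0.007],1],[[0,0,0],[-0.45,-0.076,0.007],1],[[0,0,0],[-0.45,-0.076,0.007],1]]' >/dev/null
python3 -m pendant '[[[0,0,0.006],[-0.184,-0.032,0],1],[[0,0,0.006],[-0.184,-0.032,0],1],[[0,0,0.006],[-0.184,-0.032,0],1],[[0,0,0.006],[-0.184,-0.032,0],1],[[0,0,0.006],[-0.184,-0.032,0],1],[[0,0,0.006],[-0.184,-0.032,0],1],[[0,0,0.006],[-0.184,-0.032,0],1]]'
python3 - <<'E'
from h import *
from plant import r
rel([.5914,.2397,.182],down(-88.6))
s=r.get_state();w=r.snapshot("wrist");t=r.snapshot("top")
pickle.dump((s,w,t),open("w1.pkl","wb"))
g=cv2.resize(t["image"][222:298,314:390],(480,480),interpolation=cv2.INTER_CUBIC)
cv2.imwrite("pics/w1.png",cv2.resize(np.hstack([w["image"],g]),(800,343))[:,:,::-1]);print(w["T_tool_cam"],w["mtx"])
E
```

```text
clock: 2.8
tool_pos: [0.5932, 0.232, 0.2944]
eef_rot: [0.712, -0.702, 0.001, 0.001]
contact_force: [0.7, -0.5, 0.1]
opening: 1.001
clock 2.8 pos [0.5932 0.232  0.2944] F [ 0.7 -0.5  0.1] open 1.001 q [-0.41  0.65 -0.08  1.47  0.06  1.02 -2.05]
turn [ 0.    -0.003 -0.01 ] shift [-0.008   0.0017  0.1124]
[[ 9.99999768e-01  6.05264693e-04  3.11089442e-04 -1.66459371e-03]
 [-6.73417736e-04  9.46024500e-01  3.24094419e-01 -8.43591231e-02]
 [-9.81353250e-05 -3.24094553e-01  9.46024688e-01 -1.38266288e-01]
 [ 0.00000000e+00  0.00000000e+00  0.00000000e+00  1.00000000e+00]] [[381.46313135   0.         320.0556019 ]
 [  0.         381.46313135 242.59693078]
 [  0.           0.           1.        ]]
```

View pics/w1.png

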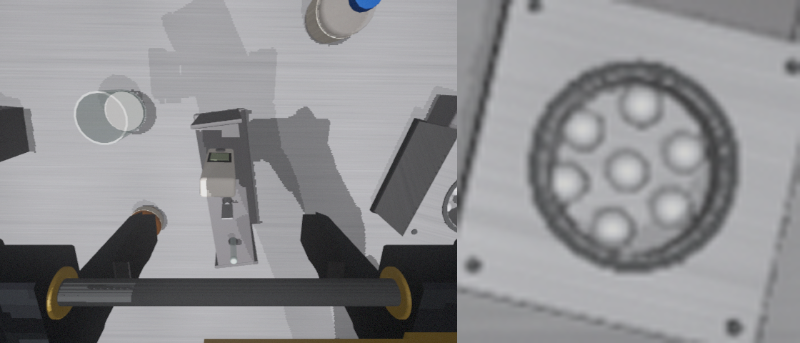

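Run:
```python
from h import *
s,w,t=pickle.load(open("w1.pkl","rb"))
Rt=Rn.from_quat(s["eef_rot"]).as_matrix();T=w["T_tool_cam"]
Rc=Rt@T[:3,:3];p=Rt@T[:3,3]+s["tool_pos"];c=dict(mtx=w["mtx"],R=Rc.T,t=-Rc.T@p)
im=w["image"].copy()
c0=np.array([.5914,.2397]);a=np.radians(1.4)
for z in(.223,.118):
    P=[proj(c,[*(c0+np.array([[np.cos(a),-np.sin(a)],[np.sin(a),np.cos(a)]])@np.array(o)),z]) for o in[(.009,.015),(.009,-.015),(-.009,-.015),(-.009,.015)]]
    cv2.polylines(im,[np.int32(np.round(np.array(P)*16))],True,(255,0,0) if z>.2 else (0,255,0),1,cv2.LINE_AA,4)
crop=cv2.resize(im[180:300,250:370],(500,500),interpolation=cv2.INTER_CUBIC)
cv2.imwrite("pics/w2.png",crop[:,:,::-1])
for n,u in dict(a=(641,104),b=(584,130),c=(685,152),m=(627,170),d=(568,182),e=(671,206),f=(612,228)).items():
    k=480*800/1120/76;print(n,np.round(onplane(t,(314+(u[0]-457)/k,222+u[1]/k),.045),4))
k=480*800/1120/76;print("well",onplane(t,(314+(634-457)/k,222+166/k),.09))
```

```text
a [ 0.5564 -0.129   0.045 ]
b [ 0.5433 -0.0986  0.045 ]
c [ 0.5306 -0.1517  0.045 ]
m [ 0.5217 -0.1207  0.045 ]
d [ 0.5161 -0.0894  0.045 ]
e [ 0.5023 -0.1435  0.045 ]
f [ 0.4914 -0.112   0.045 ]
well [ 0.52297703 -0.12042352  0.09      ]
```

View pics/w2.png

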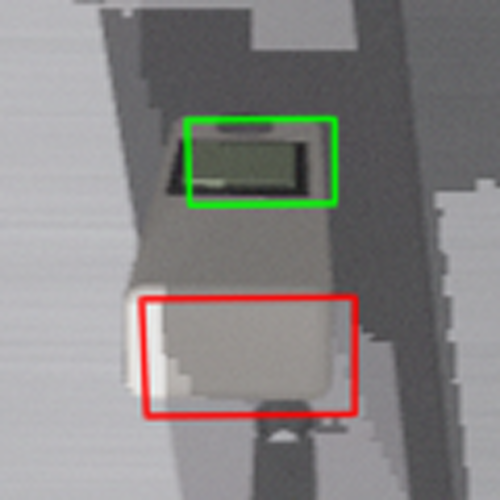

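The wrist view shows the handle top about 2 mm in +x and 2.5 mm in +y of my estimate. I'll correct by that, then descend and close.

```bash
python3 -m pendant '[[[0,0,-0.01],[-0.0095,0.0007,0],1],[[0,0,-0.01],[-0.0095,0.0007,0.03],1],[[0,0,-0.01],[-0.0095,0.0007,0.06],1],[[0,0,-0.01],[-0.0095,0.0007,0.09],1],[[0,0,-0.01],[-0.0095,0.0007,0.112],1],[[0,0,-0.01],[-0.0095,0.0007,0.1125],1],[[0,0,-0.01],[-0.0095,0.0007,0.1125],1],[[0,0,-0.01],[-0.0095,0.0007,0.1125],0.6],[[0,0,-0.01],[-0.0095,0.0007,0.1125],0.4],[[0,0,-0.01],[-0.0095,0.0007,0.1125],0.35]]' 20
python3 -m pendant '[[[0,0,0],[0,0,0],0.2],[[0,0,0],[0,0,0],0],[[0,0,0],[0,0,0],0],[[0,0,0],[0,0,0],0],[[0,0,0],[0,0,0],0],[[0,0,0],[0,0,0],0]]' 50
```

```text
clock: 3.9
tool_pos: [0.5924, 0.2458, 0.1834]
eef_rot: [0.717, -0.697, 0.0, -0.001]
contact_force: [-0.1, -0.5, 0.4]
opening: 0.751
clock: 4.5
tool_pos: [0.5918, 0.2448, 0.1821]
eef_rot: [0.717, -0.697, 0.0, 0.0]
contact_force: [0.1, -1.0, -0.0]
opening: 0.34
```

```bash
python3 -m pendant '[[[0,0,0],[0,0,-0.015],0],[[0,0,0],[0,0,-0.03],0],[[0,0,0],[0,0,-0.05],0],[[0,0,0],[0,0,-0.07],0],[[0,0,0],[0,0,-0.09],0],[[0,0,0],[0,0,-0.11],0],[[0,0,0],[0,0,-0.13],0],[[0,0,0],[0,0,-0.135],0],[[0,0,0],[0,0,-0.135],0],[[0,0,0],[0,0,-0.135],0]]'
python3 - <<'E'
from h import *
from plant import r
rel([.523,-.12,.317],down(-88.6))
s=r.get_state();w=r.snapshot("wrist");sc=r.snapshot("scene")
pickle.dump((s,w,sc),open("w3.pkl","wb"))
a=w["image"][120:420,200:440];b=sc["image"][170:370,330:490]
cv2.imwrite("pics/w3.png",np.hstack([cv2.resize(a,(400,500)),cv2.resize(b,(400,500))])[:,:,::-1])
E
```

```text
clock: 5.5
tool_pos: [0.5911, 0.2454, 0.316]
eef_rot: [0.717, -0.697, -0.0, 0.001]
contact_force: [-0.3, -0.9, -0.8]
opening: 0.334
clock 5.5 pos [0.5911 0.2454 0.316 ] F [-0.3 -0.9 -0.8] open 0.334 q [-0.42  0.64 -0.08  1.43  0.05  1.08 -2.06]
turn [ 0.002 -0.001  0.005] shift [ 0.3633  0.0787 -0.0006]
```

View pics/w3.png

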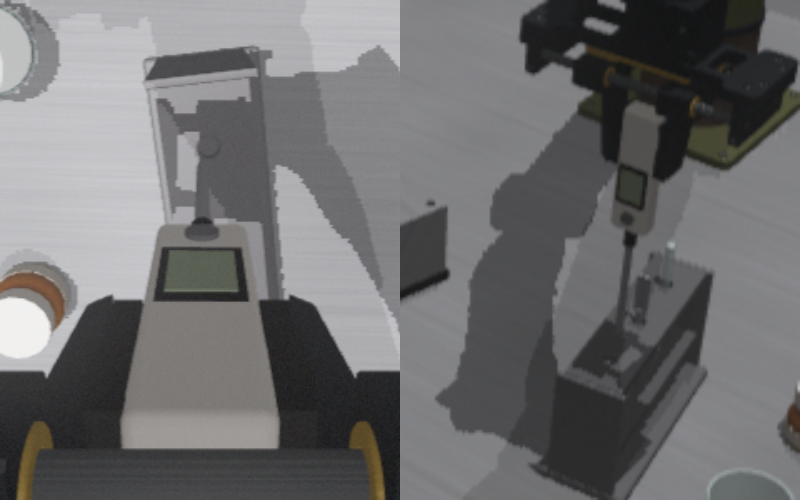

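Run:
```python
from h import *
s,w,sc=pickle.load(open("w3.pkl","rb"))
Rt=Rn.from_quat(s["eef_rot"]).as_matrix();T=w["T_tool_cam"]
Rc=Rt@T[:3,:3];p=Rt@T[:3,3]+s["tool_pos"];c=dict(mtx=w["mtx"],R=Rc.T,t=-Rc.T@p)
a=w["image"].copy();b=sc["image"].copy()
for zz,col in((.169,(255,0,0)),(.064,(0,255,0))):
    X=s["tool_pos"]+Rt@[0,0,zz];print(X)
    for im,cc in((a,c),(b,sc)):cv2.circle(im,tuple(np.int32(np.round(proj(cc,X)))),1,col,-1)
a=a[190:270,280:360];q=proj(sc,X).astype(int);b=b[q[1]-15:q[1]+65,q[0]-40:q[0]+40]
cv2.imwrite("pics/w4.png",np.hstack([cv2.resize(i,(400,400),interpolation=2) for i in(a,b)])[:,:,::-1]);print(q)
```

```text
[0.59075312 0.24529901 0.1469829 ]
[0.59096043 0.24538615 0.25198266]
[423 259]
```

View pics/w4.png

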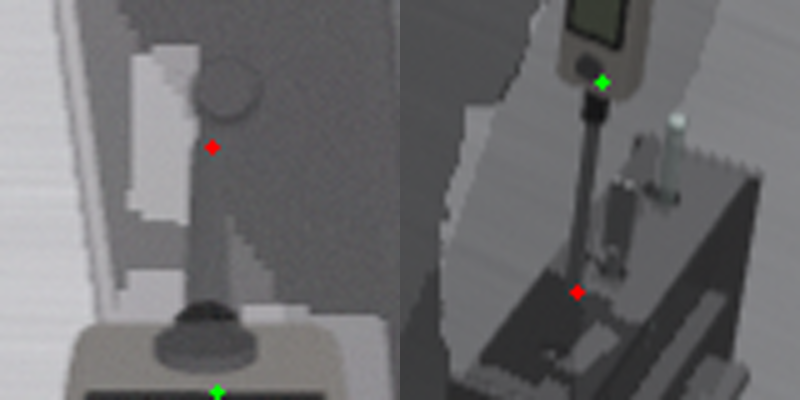

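```bash
python3 -m pendant '[[[0,0,0],[0.03,0.004,0],0],[[0,0,0],[0.075,0.01,0],0],[[0,0,0],[0.12,0.016,0],0],[[0,0,0],[0.165,0.022,0],0],[[0,0,0],[0.21,0.028,0],0],[[0,0,0],[0.25,0.033,0],0],[[0,0,0],[0.29,0.038,0],0],[[0,0,0],[0.33,0.043,0],0],[[0,0,0],[0.355,0.0466,0],0],[[0,0,0],[0.355,0.0466,0],0]]' 60
python3 -m pendant '[[[0,0,0],[0,0,0],0],[[0,0,0],[0,0,0],0],[[0,0,0],[0,0,0],0]]'
python3 - <<'E'
from h import *
from plant import r
rel([.5546,-.111,.203],down(-88.6))
s=r.get_state();w=r.snapshot("wrist")
Rt=Rn.from_quat(s["eef_rot"]).as_matrix();T=w["T_tool_cam"]
Rc=Rt@T[:3,:3];p=Rt@T[:3,3]+s["tool_pos"];c=dict(mtx=w["mtx"],R=Rc.T,t=-Rc.T@p)
im=w["image"].copy()
def dot(X,col):cv2.circle(im,tuple(np.int32(np.round(proj(c,X)))),1,col,-1)
for g in np.radians(np.arange(0,360,15)):dot([.523+.046*np.cos(g),-.1204+.046*np.sin(g),.09],(0,255,0))
dot(s["tool_pos"]+Rt@[0,0,.169],(255,0,0));dot([.5546,-.111,.039],(0,0,255))
cv2.imwrite("pics/w5.png",cv2.resize(im[110:330,210:430],(600,600),interpolation=2)[:,:,::-1])
E
```

```text
clock: 6.6
tool_pos: [0.554, -0.1163, 0.3164]
eef_rot: [0.714, -0.7, 0.0, 0.002]
contact_force: [0.5, -0.1, -1.5]
opening: 0.336
clock: 6.9
tool_pos: [0.5557, -0.1087, 0.317]
eef_rot: [0.718, -0.696, -0.0, -0.0]
contact_force: [-0.7, 0.6, 0.3]
opening: 0.336
clock 6.9 pos [ 0.5557 -0.1087  0.317 ] F [-0.7  0.6  0.3] open 0.336 q [ 0.17  0.53 -0.09  1.66  0.06  0.96 -1.48]
turn [0.    0.001 0.007] shift [0.0023 0.0011 0.114 ]
```

View pics/w5.png

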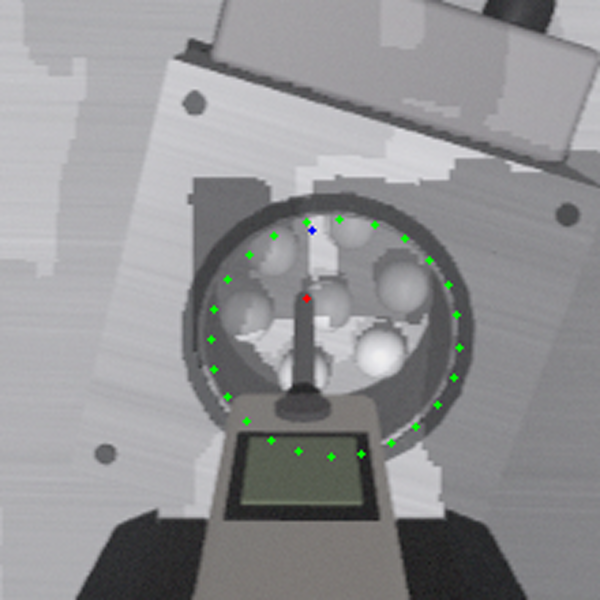

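The red dot marks the predicted tip and sits on the real tip at (306,298). The blue entry point at (312,231) lies in the gap between two ring beads, so I'm lowering there.

```bash
python3 -m pendant '[[[0,0,0],[0.0012,0.0005,0.02],0],[[0,0,0],[0.0012,0.0005,0.04],0],[[0,0,0],[0.0012,0.0005,0.06],0],[[0,0,0],[0.0012,0.0005,0.075],0],[[0,0,0],[0.0012,0.0005,0.085],0],[[0,0,0],[0.0012,0.0005,0.092],0],[[0,0,0],[0.0012,0.0005,0.099],0],[[0,0,0],[0.0012,0.0005,0.106],0],[[0,0,0],[0.0012,0.0005,0.112],0],[[0,0,0],[0.0012,0.0005,0.114],0]]'
python3 - <<'E'
from h import *
from plant import r
for i in range(3):
    rel([.5546,-.111,.203],down(-88.6));s=r.get_state();w=r.snapshot("wrist")
cv2.imwrite("pics/w6.png",cv2.resize(w["image"][110:330,210:430],(600,600),interpolation=2)[:,:,::-1])
# circle rows: start angle 16.5deg, ccw in world, 18 deg/row, r=.033
ex,ey=down(-88.6)[:2,0],down(-88.6)[:2,1]
f=lambda a:.033*np.array([np.cos(np.radians(a)),np.sin(np.radians(a))])
for k in range(1,28):
    v=f(16.5+k*18)-f(16.5);print(k,np.round([v@ex,v@ey],4))
E
```

```text
clock: 7.95
tool_pos: [0.5547, -0.1118, 0.2027]
eef_rot: [0.717, -0.697, -0.0, 0.0]
contact_force: [-0.1, 0.4, -1.3]
opening: 0.333
clock 7.95 pos [ 0.5547 -0.1118  0.2027] F [-0.1  0.4 -1.3] open 0.333 q [ 0.17  0.67 -0.08  1.8   0.08  0.68 -1.5 ]
turn [0.001 0.    0.004] shift [-0.0008  0.0001 -0.0003]
clock 8.0 pos [ 0.5547 -0.1118  0.2027] F [ 0.2 -0.2 -1.4] open 0.336 q [ 0.17  0.67 -0.08  1.8   0.08  0.68 -1.5 ]
turn [0.001 0.    0.004] shift [-0.0008  0.0001 -0.0003]
clock 8.05 pos [ 0.5549 -0.1119  0.203 ] F [ 0.2  0.8 -0.8] open 0.337 q [ 0.17  0.67 -0.08  1.8   0.08  0.68 -1.5 ]
turn [ 0.    -0.     0.004] shift [-0.0009  0.0003  0.    ]
1 [-0.0094  0.0042]
2 [-0.0171  0.0111]
3 [-0.0222  0.0201]
4 [-0.0244  0.0302]
5 [-0.0233  0.0405]
6 [-0.019   0.0499]
7 [-0.0121  0.0575]
8 [-0.0032  0.0627]
9 [0.0069 0.0648]
10 [0.0172 0.0637]
11 [0.0266 0.0595]
12 [0.0343 0.0526]
13 [0.0394 0.0436]
14 [0.0416 0.0335]
15 [0.0405 0.0233]
16 [0.0362 0.0138]
17 [0.0293 0.0062]
18 [0.0204 0.001 ]
19 [ 0.0103 -0.0011]
20 [ 0. -0.]
21 [-0.0094  0.0042]
22 [-0.0171  0.0111]
23 [-0.0222  0.0201]
24 [-0.0244  0.0302]
25 [-0.0233  0.0405]
26 [-0.019   0.0499]
27 [-0.0121  0.0575]
```

View pics/w6.png

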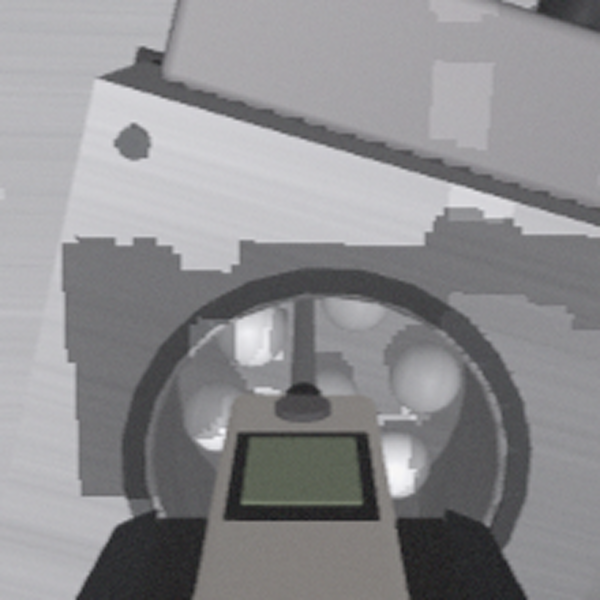

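The stem is at (305,345), down between two beads. Now I'll work out the circle rows in 9° steps at 33 mm radius.

Run:
```python
from h import *
ex,ey=down(-88.4)[:2,0],down(-88.4)[:2,1]
f=lambda a:.033*np.array([np.cos(np.radians(a)),np.sin(np.radians(a))])
for q in range(4):
    b=16.5+90*q
    print(q,",".join("[[0,0,0],[%.4f,%.4f,0],0]"%tuple((f(b+k*9)-f(b))@np.c_[ex,ey]) for k in range(1,11)))
```

```text
0 [[0,0,0],[-0.0049,0.0017,0],0],[[0,0,0],[-0.0094,0.0042,0],0],[[0,0,0],[-0.0136,0.0073,0],0],[[0,0,0],[-0.0171,0.0111,0],0],[[0,0,0],[-0.0201,0.0153,0],0],[[0,0,0],[-0.0223,0.0200,0],0],[[0,0,0],[-0.0238,0.0250,0],0],[[0,0,0],[-0.0245,0.0301,0],0],[[0,0,0],[-0.0243,0.0353,0],0],[[0,0,0],[-0.0234,0.0404,0],0]
1 [[0,0,0],[0.0017,0.0049,0],0],[[0,0,0],[0.0042,0.0094,0],0],[[0,0,0],[0.0073,0.0136,0],0],[[0,0,0],[0.0111,0.0171,0],0],[[0,0,0],[0.0153,0.0201,0],0],[[0,0,0],[0.0200,0.0223,0],0],[[0,0,0],[0.0250,0.0238,0],0],[[0,0,0],[0.0301,0.0245,0],0],[[0,0,0],[0.0353,0.0243,0],0],[[0,0,0],[0.0404,0.0234,0],0]
2 [[0,0,0],[0.0049,-0.0017,0],0],[[0,0,0],[0.0094,-0.0042,0],0],[[0,0,0],[0.0136,-0.0073,0],0],[[0,0,0],[0.0171,-0.0111,0],0],[[0,0,0],[0.0201,-0.0153,0],0],[[0,0,0],[0.0223,-0.0200,0],0],[[0,0,0],[0.0238,-0.0250,0],0],[[0,0,0],[0.0245,-0.0301,0],0],[[0,0,0],[0.0243,-0.0353,0],0],[[0,0,0],[0.0234,-0.0404,0],0]
3 [[0,0,0],[-0.0017,-0.0049,0],0],[[0,0,0],[-0.0042,-0.0094,0],0],[[0,0,0],[-0.0073,-0.0136,0],0],[[0,0,0],[-0.0111,-0.0171,0],0],[[0,0,0],[-0.0153,-0.0201,0],0],[[0,0,0],[-0.0200,-0.0223,0],0],[[0,0,0],[-0.0250,-0.0238,0],0],[[0,0,0],[-0.0301,-0.0245,0],0],[[0,0,0],[-0.0353,-0.0243,0],0],[[0,0,0],[-0.0404,-0.0234,0],0]
```

```bash
python3 -m pendant '[[[0,0,0],[-0.0049,0.0017,0],0],[[0,0,0],[-0.0094,0.0042,0],0],[[0,0,0],[-0.0136,0.0073,0],0],[[0,0,0],[-0.0171,0.0111,0],0],[[0,0,0],[-0.0201,0.0153,0],0],[[0,0,0],[-0.0223,0.0200,0],0],[[0,0,0],[-0.0238,0.0250,0],0],[[0,0,0],[-0.0245,0.0301,0],0],[[0,0,0],[-0.0243,0.0353,0],0],[[0,0,0],[-0.0234,0.0404,0],0]]'
python3 -m pendant '[[[0,0,0],[0.0017,0.0049,0],0],[[0,0,0],[0.0042,0.0094,0],0],[[0,0,0],[0.0073,0.0136,0],0],[[0,0,0],[0.0111,0.0171,0],0],[[0,0,0],[0.0153,0.0201,0],0],[[0,0,0],[0.0200,0.0223,0],0],[[0,0,0],[0.0250,0.0238,0],0],[[0,0,0],[0.0301,0.0245,0],0],[[0,0,0],[0.0353,0.0243,0],0],[[0,0,0],[0.0404,0.0234,0],0]]'
python3 - <<'E'
from h import *
from plant import r
rel([.523-.0316,-.1204-.0094,.203],down(-88.4))
w=r.snapshot("wrist");sc=r.snapshot("scene")
a=cv2.resize(w["image"][100:340,200:440],(400,400),interpolation=2);q=sc["image"][190:310,240:360]
cv2.imwrite("pics/w7.png",np.hstack([a,cv2.resize(q,(400,400),interpolation=2)])[:,:,::-1])
E
```

```text
clock: 9.1
tool_pos: [0.5168, -0.0925, 0.2043]
eef_rot: [0.717, -0.697, 0.004, -0.001]
contact_force: [4.2, -5.7, -0.3]
opening: 0.341
clock: 10.1
tool_pos: [0.4914, -0.1309, 0.2031]
eef_rot: [0.717, -0.697, -0.0, 0.0]
contact_force: [-0.2, 0.4, -1.5]
opening: 0.336
clock 10.1 pos [ 0.4914 -0.1309  0.2031] F [-0.2  0.4 -1.5] open 0.336 q [ 0.23  0.6  -0.09  1.96  0.09  0.58 -1.47]
turn [0.001 0.    0.001] shift [-0.0011  0.      0.0001]
```

View pics/w7.png

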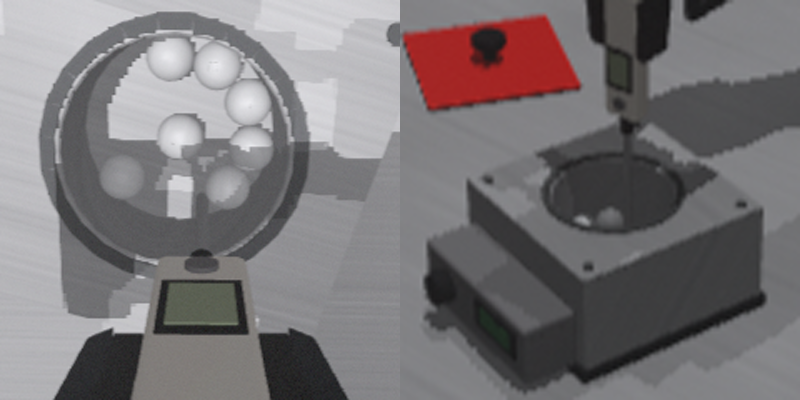

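Five ring beads have been driven round into an arc on the right. One lags at (122,176) and the middle one is still at (180,135). I'll keep circling.

```bash
python3 -m pendant '[[[0,0,0],[0.0049,-0.0017,0],0],[[0,0,0],[0.0094,-0.0042,0],0],[[0,0,0],[0.0136,-0.0073,0],0],[[0,0,0],[0.0171,-0.0111,0],0],[[0,0,0],[0.0201,-0.0153,0],0],[[0,0,0],[0.0223,-0.0200,0],0],[[0,0,0],[0.0238,-0.0250,0],0],[[0,0,0],[0.0245,-0.0301,0],0],[[0,0,0],[0.0243,-0.0353,0],0],[[0,0,0],[0.0234,-0.0404,0],0]]'
python3 -m pendant '[[[0,0,0],[-0.0017,-0.0049,0],0],[[0,0,0],[-0.0042,-0.0094,0],0],[[0,0,0],[-0.0073,-0.0136,0],0],[[0,0,0],[-0.0111,-0.0171,0],0],[[0,0,0],[-0.0153,-0.0201,0],0],[[0,0,0],[-0.0200,-0.0223,0],0],[[0,0,0],[-0.0250,-0.0238,0],0],[[0,0,0],[-0.0301,-0.0245,0],0],[[0,0,0],[-0.0353,-0.0243,0],0],[[0,0,0],[-0.0404,-0.0234,0],0]]'
python3 -m pendant '[[[0,0,0],[-0.0049,0.0017,0],0],[[0,0,0],[-0.0094,0.0042,0],0],[[0,0,0],[-0.0136,0.0073,0],0],[[0,0,0],[-0.0171,0.0111,0],0],[[0,0,0],[-0.0201,0.0153,0],0],[[0,0,0],[-0.0223,0.0200,0],0],[[0,0,0],[-0.0238,0.0250,0],0],[[0,0,0],[-0.0245,0.0301,0],0],[[0,0,0],[-0.0243,0.0353,0],0],[[0,0,0],[-0.0234,0.0404,0],0]]'
python3 -m pendant '[[[0,0,0],[0.0017,0.0049,0],0],[[0,0,0],[0.0042,0.0094,0],0],[[0,0,0],[0.0073,0.0136,0],0],[[0,0,0],[0.0111,0.0171,0],0],[[0,0,0],[0.0153,0.0201,0],0],[[0,0,0],[0.0200,0.0223,0],0],[[0,0,0],[0.0250,0.0238,0],0],[[0,0,0],[0.0301,0.0245,0],0],[[0,0,0],[0.0353,0.0243,0],0],[[0,0,0],[0.0404,0.0234,0],0]]'
python3 - <<'E'
from h import *
from plant import r
rel([.523-.0316,-.1204-.0094,.203],down(-88.4))
w=r.snapshot("wrist")
cv2.imwrite("pics/w8.png",cv2.resize(w["image"][100:340,200:440],(500,500),interpolation=2)[:,:,::-1])
E
```

```text
clock: 11.2
tool_pos: [0.5331, -0.1529, 0.2032]
eef_rot: [0.717, -0.697, 0.0, 0.0]
contact_force: [-0.4, 0.8, -0.4]
opening: 0.335
clock: 12.2
tool_pos: [0.555, -0.1116, 0.2033]
eef_rot: [0.717, -0.697, 0.0, 0.0]
contact_force: [-1.0, -3.2, -0.6]
opening: 0.335
clock: 13.2
tool_pos: [0.514, -0.0891, 0.2034]
eef_rot: [0.717, -0.697, 0.0, -0.001]
contact_force: [2.1, -1.1, -0.5]
opening: 0.334
clock: 14.2
tool_pos: [0.4914, -0.1311, 0.2031]
eef_rot: [0.717, -0.697, -0.0, 0.0]
contact_force: [-0.9, 0.7, -1.3]
opening: 0.333
clock 14.2 pos [ 0.4914 -0.1311  0.2031] F [-0.9  0.7 -1.3] open 0.333 q [ 0.23  0.6  -0.09  1.96  0.1   0.58 -1.47]
turn [0.001 0.    0.001] shift [-0.0013 -0.      0.0001]
```

View pics/w8.png

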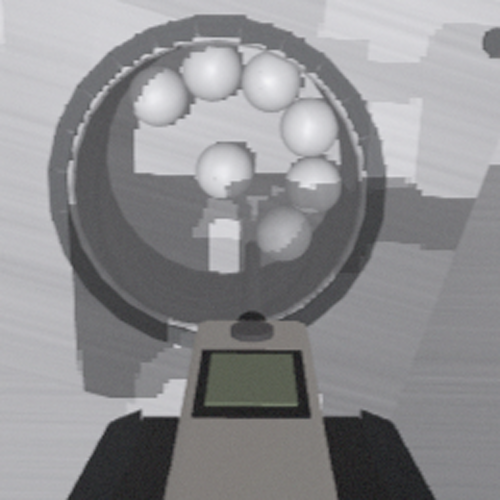

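All six ring beads are now ahead of the stem in a chain, and only the middle bead hasn't moved. I'll do another 117° so that none lies near its old place, then nudge the middle bead.

```bash
python3 -m pendant '[[[0,0,0],[0.0049,-0.0017,0],0],[[0,0,0],[0.0094,-0.0042,0],0],[[0,0,0],[0.0136,-0.0073,0],0],[[0,0,0],[0.0171,-0.0111,0],0],[[0,0,0],[0.0201,-0.0153,0],0],[[0,0,0],[0.0223,-0.0200,0],0],[[0,0,0],[0.0238,-0.0250,0],0],[[0,0,0],[0.0245,-0.0301,0],0],[[0,0,0],[0.0243,-0.0353,0],0],[[0,0,0],[0.0234,-0.0404,0],0]]'
python3 -m pendant '[[[0,0,0],[-0.0017,-0.0049,0],0],[[0,0,0],[-0.0042,-0.0094,0],0],[[0,0,0],[-0.0073,-0.0136,0],0],[[0,0,0],[-0.0035,-0.003,0],0],[[0,0,0],[-0.001,0.009,0],0],[[0,0,0],[-0.0005,0.0188,0],0],[[0,0,0],[-0.0105,0.0156,0],0],[[0,0,0],[-0.020,0.0125,0],0],[[0,0,0],[-0.025,0.0108,0],0],[[0,0,0],[-0.030,0.0092,0],0]]'
python3 - <<'E'
from h import *
from plant import r
rel([.523,-.1204,.203],down(-88.4))
w=r.snapshot("wrist")
cv2.imwrite("pics/w9.png",cv2.resize(w["image"][100:340,200:440],(500,500),interpolation=2)[:,:,::-1])
E
```

```text
clock: 15.25
tool_pos: [0.5329, -0.1529, 0.2031]
eef_rot: [0.717, -0.697, -0.0, 0.0]
contact_force: [-0.9, 0.3, -1.7]
opening: 0.337
clock: 16.25
tool_pos: [0.5236, -0.1218, 0.2033]
eef_rot: [0.718, -0.696, 0.0, -0.0]
contact_force: [-0.2, 0.4, -1.3]
opening: 0.339
clock 16.25 pos [ 0.5236 -0.1218  0.2033] F [-0.2  0.4 -1.3] open 0.339 q [ 0.2   0.63 -0.09  1.88  0.09  0.63 -1.49]
turn [-0.001  0.     0.003] shift [-0.0014  0.0006  0.0003]
```

View pics/w9.png

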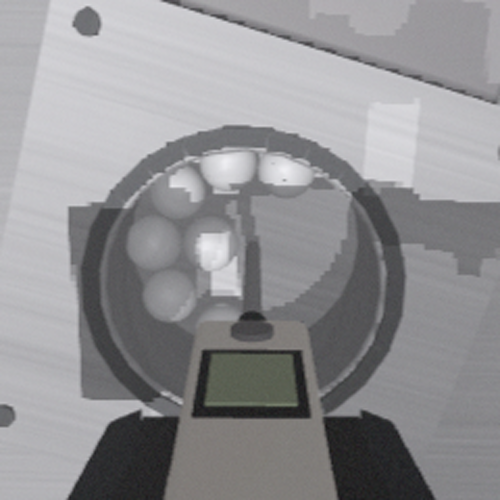

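All seven beads have moved and are lying in the well. Drawing out straight up.

```bash
python3 -m pendant '[[[0,0,0],[0,0,-0.01],0],[[0,0,0],[0,0,-0.025],0],[[0,0,0],[0,0,-0.045],0],[[0,0,0],[0,0,-0.065],0],[[0,0,0],[0,0,-0.085],0],[[0,0,0],[0,0,-0.11],0],[[0,0,0],[0,0,-0.135],0],[[0,0,0],[0,0,-0.16],0],[[0,0,0],[0,0,-0.18],0],[[0,0,0],[0,0,-0.18],0]]'
python3 -m pendant '[[[0.05,0,0],[0,0,-0.02],0],[[0.15,0,0],[0,0.004,-0.045],0],[[0.25,0,0],[0,0.007,-0.07],0],[[0.35,0,0],[0,0.01,-0.095],0],[[0.45,0,0],[0,0.013,-0.12],0],[[0.55,0,0],[0,0.016,-0.14],0],[[0.65,0,0],[0,0.019,-0.16],0],[[0.75,0,0],[0,0.022,-0.175],0],[[0.85,0,0],[0,0.024,-0.187],0],[[0.95,0,0],[0,0.024,-0.187],0]]'
python3 -c "
from h import *
from plant import r
rel([.5,-.1204,.57],down(-88.4))
s=r.get_state();R=Rn.from_quat(s['eef_rot']).as_matrix();print(R,s['tool_pos']+R@[0,0,.169])"
```

```text
clock: 17.3
tool_pos: [0.5241, -0.1239, 0.3865]
eef_rot: [0.717, -0.697, 0.003, -0.002]
contact_force: [-0.5, -0.2, -1.7]
opening: 0.333
clock: 18.3
tool_pos: [0.4981, -0.1224, 0.5711]
eef_rot: [0.644, -0.624, 0.307, -0.319]
contact_force: [0.7, 1.5, -0.2]
opening: 0.333
clock 18.3 pos [ 0.4981 -0.1224  0.5711] F [ 0.7  1.5 -0.2] open 0.333 q [ 0.36 -0.07 -0.03  2.07 -0.87  0.38 -0.52]
turn [-0.917  0.005  0.004] shift [-0.002  -0.0003  0.0022]
[[ 0.03326198 -0.60772036  0.79345423]
 [-0.9994433  -0.01816385  0.02798513]
 [-0.00259495 -0.79394335 -0.6079862 ]] [ 0.63222432 -0.11769573  0.4683422 ]
```

```bash
python3 -m pendant '[[[0.04,0,0],[0,0.008,-0.01],0],[[0.08,0,0],[0,0.016,-0.02],0],[[0.12,0,0],[0,0.024,-0.032],0],[[0.12,0,0],[0,0.024,-0.032],0],[[0.12,0,0],[0,0.024,-0.032],0],[[0.12,0,0],[0,0.024,-0.032],0],[[0.12,0,0],[0,0.024,-0.032],0],[[0.12,0,0],[0,0.024,-0.032],0],[[0.12,0,0],[0,0.024,-0.032],0]]'
python3 - <<'E'
from h import *
from plant import r
rel([.5,-.1204,.57],down(-88.4))
s=r.get_state();R=Rn.from_quat(s['eef_rot']).as_matrix();print(-R[:,1],s['tool_pos']+R@[0,0,.169],np.abs(s["qd"]).max())
a=r.snapshot("wrist")["image"][100:340,200:440];b=r.snapshot("scene")["image"][90:310,240:460];c=r.snapshot("top")["image"]
d0=pickle.load(open("cams.pkl","rb"))["top"]["image"]
f=lambda i:cv2.resize(i,(266,266),interpolation=2)
cv2.imwrite("pics/w10.png",np.hstack([f(a),f(b),cv2.resize(c,(266,266))])[:,:,::-1])
E
```

```text
clock: 19.2
tool_pos: [0.46, -0.1228, 0.5714]
eef_rot: [0.625, -0.604, 0.342, -0.357]
contact_force: [-0.2, 0.7, -1.3]
opening: 0.333
clock 19.2 pos [ 0.46   -0.1228  0.5714] F [-0.2  0.7 -1.3] open 0.333 q [-0.4  -0.23  0.61  2.24 -0.98  0.16 -0.37]
turn [-1.034  0.007  0.006] shift [-0.001  -0.0193  0.0352]
[0.51127585 0.01581184 0.8592712 ] [ 0.60510195 -0.11730614  0.48500229] 0.006736093793883883
```

Run:
```python
from h import *
from plant import r
_,w,_=pickle.load(open("w3.pkl","rb"))
s=r.snapshot("wrist")["image"];tpl=w["image"][250:380,265:375]
m=cv2.matchTemplate(s,tpl,cv2.TM_CCOEFF_NORMED);print(cv2.minMaxLoc(m)[1::2],"expected (265,250)")
t=r.snapshot("top");d0=pickle.load(open("cams.pkl","rb"))["top"]["image"]
for n,(x,y) in dict(bottle=(258,160),beaker=(133,218),jar=(145,299),lid=(493,242),rod=(197,284),spat=(196,257)).items():
    p=d0[y-12:y+12,x-12:x+12];q=t["image"][y-18:y+18,x-18:x+18];m=cv2.matchTemplate(q,p,cv2.TM_CCOEFF_NORMED);print(n,cv2.minMaxLoc(m)[1::2],"exp (6,6)")
print(r.finish_job())
```

```text
(0.7407241463661194, (265, 250)) expected (265,250)
bottle (0.9991544485092163, (6, 6)) exp (6,6)
beaker (0.9993087649345398, (6, 6)) exp (6,6)
jar (0.9998688697814941, (6, 6)) exp (6,6)
lid (0.9997406005859375, (6, 6)) exp (6,6)
rod (0.9980726838111877, (6, 6)) exp (6,6)
spat (0.998420774936676, (6, 6)) exp (6,6)
the job is handed in; nothing more can be done
None
```

The job is handed in at about 19 s of the 61 s allowed, with the thermometer still held raised and tipped back. No verdict came back.

**What I did:** I lifted the thermometer out of the stand and lowered its stem between two ring beads. I stirred about 1.8 turns at 33 mm radius with the tip about 6 mm above the well floor, then nudged the middle bead aside. After that I drew it straight up and tipped it back.

**Last checks:**
- **Beads:** all seven were in the well, and all had moved, in the last picture I viewed. I took that just before drawing the stem out, and did not look into the well afterwards.
- **Display:** it faces about 59° above horizontal, worked out from the measured tool pose.
- **Tip:** it is about 0.395 m above the bath's top, at (0.605, -0.117). That is over its housing and panel, not over the well.
- **Grip:** the handle has not shifted in the jaws. It is in the same place in the wrist picture, though the match score was only 0.74; I put that down to the changed lighting and background.
- **Other objects:** bottle, beaker, jar, lid, rod and spatula have not moved in the top picture.
- **Forces:** the largest reading I saw was about 7 N, while stirring. Forces were read only at the end of each move.

**What did not go to plan:** the 12-picture limit stopped me viewing a final picture, so the end state was checked by numbers only.

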